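File the drill bit in its hole of the bit stand

ROBOT

A 6-joint arm with a two-finger parallel gripper is mounted at the origin on a cart in front of the work surface, level with it; the furniture and walls round the work are solid. World frame = base frame: x ahead of the robot, y to its left, z up, the work surface at z = 0. Lengths are in m, angles in rad, forces in N, time in s.
With the tool pointing down it reaches from about 0.35 to 0.775 m from the base axis. Payload 7.3 kg.
Tool frame: the origin (TCP) lies midway between the tips of the shut fingers; the grasp point (between the pads) lies 19 mm behind it; z points along the fingers, y is the line along which they close (so a half turn about z gives the same grasp; the last joint's range is limited). The gripper opens to 92 mm and grips with 3 to 60 N. Pads are 19 mm wide; open, the fingers measure 130 mm over their backs; the gripper's body (75 mm by 190 mm) begins 47 mm behind the grasp point.
Start: joints at [1.147, 0.342, 1.524, -0, 1.275, -0.146], TCP at [0.144, 0.505, 0.195] pointing down, gripper open.
Joint ranges: [-2.53, 2.53], [-0.77, 2.02], [0.04, 2.7], [-1, 4.14], [0.28, 2.66], [-3.11, 3.11]. Speed limits (rad/s): [2.57, 2.57, 3.14, 3.14, 3.14, 3.14].

INTERFACE

Orientations are given as a 3x3 rotation matrix whose columns are the frame's x, y, z axes.
In Python, from station import r, snapshot, get_calibration, close_job gives the robot as it stands.
- The arm moves only by the tool apply_moves, never from a script. Its argument "moves" is a list of rows, each an object of numbers: "tx", "ty", "tz": the shift along the tool's x, y, z in m; "wx", "wy", "wz": the turn, a rotation vector about the tool's x, y, z in rad; "hand": the opening, from -1 (shut) to 1 (fully open), so that 0 is half open. In form: [{"tx": .., "ty": .., "tz": .., "wx": .., "wy": .., "wz": .., "hand": ..}, ...]. A call has 1 to 10 rows; each row is the pose to reach, as a shift and turn from the pose commanded when the call began, along the tool's axes at that moment; what a row does not reach only later rows make up. A row lasts 1/8 s, in which the tool goes at most 62.5 mm and 10.7 degrees, less where a joint would pass 70% of its speed; a pose out of reach is approached as far as the arm can. A call with a gripper value outside its range is refused whole. The fingers move at their own pace and stop on an object; "newtons" is the grip in N (left out, the last holds). Time passes only in rows, so rows that repeat a pose let the fingers close. It gives the time, the measured TCP pose, the force, the opening and the grip force at its end, in the units of the state.
- r.read_state(): the state, without advancing time (a new reading comes with each control period).
- snapshot(name): name is "scene" or "top"; returns the picture (420x560x3 uint8, blue, green, red); there is no depth.
- get_calibration(name): a dict with "camera_matrix" (3x3 intrinsics, pixels), "T" (4x4, takes a point from camera to world coordinates). Camera axes: x right, y up, looking along -z (the intrinsics and any distortion apply to the point x, -y, -z); pixel columns grow to the right and rows downward; lengths in m; the calibration is good to about 2 mm. A picture is of the moment at which its call begins. get_calibration takes no time and is no camera call.
- close_job(): hands the job in; it is judged then, once.
The state is a dict: "time": time; "joints": joint angles; "qvel": joint speeds; "effort": joint torques, N m; "eef_pos": TCP position; "ee_rot": TCP orientation; "ft_force": force on the tool from outside, world axes, zero at the start; "torque": the same for the moment, N m; "finger_gap": finger opening in m; "grasp_force": force on a finger pad.
Only numpy, scipy, OpenCV 4.12 (cv2) and the standard library are available. Lean on these libraries where they do the work, as an engineer would, in place of code of your own. Each camera call takes 0.05 s, during which the arm holds its last target. There are 200 camera calls.

TASK

The 12 mm brass-coloured drill bit has been left out in the parking block. Put it, shank down, into the hole of its own size in the graded bit stand and press it fully home, upright; the hole strip sits with play in its frame, so feel for the hole and never lean hard on the stand (35 N of push is too much). Leave the grey steel bit standing where it is and let go at the end.

Things in the scene. Friction and masses are not known exactly. Their poses are not given: they have to be found in the camera images.
- gold_bit: Loose brass-coloured twist drill, 12 mm in diameter, 98 mm long, 50 to 85 g, standing upright on its flat shank end, point up. Origin: centre of the flat foot; its z axis runs up along the bit. The foot has a 0.6 mm chamfer; the whole length may be gripped (treat it as a 12 mm cylinder).
- steel_bit: Loose grey steel twist drill, 16 mm in diameter, 105 mm long, standing in the other pocket. Not to be moved. Origin: centre of its foot, z up along it.
- block: Fixed wooden parking block, 55 (x) x 115 (y) x 40 mm high, with two pockets 19 mm wide and 22 mm deep at y = -29 and +29 mm in its own frame. One bit stands on the flat floor of each pocket, 18 mm above the bench; which stands where varies. Origin: centre of the underside.
- stand: Fixed bit stand: dark wooden frame 58 (x) x 211 (y) x 36 mm; in it a pale wooden strip, 38 x 165 mm, its top 45 mm above the bench, with a row of six round holes along y. Origin: centre of the frame's underside, z up. The smallest and largest holes already hold fixed steel bits that stand 48 and 58 mm above the strip; the other four are empty.
- row_mid (a point): Middle of the frame at the height of the strip's top. With the strip at the -y end of its play the holes lie along the stand's y from here at -77.5, -50.5, -23.5, 3.5, 30.5, 57.5 mm for 8, 10, 12, 14, 16, 18 mm bits (x = 0); each 1 mm wider than its bit, chamfer 0.5 mm. The strip stands anywhere from 0 to 20 mm farther to +y: not measured; it does not shift in use.
- base_top (a point): Middle of the base board's upper face, 10 mm above the bench and 35 mm below the strip's top; a bit is fully home with its foot on it. A tight rubber plug in each empty hole, its top 20 to 22 mm above the bench, stops a bit short; pushed with about 6 to 8 N it slides down with the bit and stays down.

How it is judged:
By the outcome, as a careful person would: the job done as asked, in the order asked, and still so for the second after the job is handed in, with the robot touching nothing.
It also fails if it takes over 61 s, if anything falls off the work surface, if the arm or the gripper's body presses on something with over 40 N, if the wrist force passes 120 N, or if a joint passes its speed limit or range.

## Working session

There is one attempt and no reset: what is moved stays moved. The work goes in short steps, Python scripts to look and compute and a tool call to move; the robot and the scene stay as the last step left them, time stands still between calls to the robot, and variables do not carry over. Pictures are saved under pics/ and viewed, at most 10 in all, crops included, and the job is handed in when it is done.

Besides the shell and the picture viewer there is one more tool, called after "Request:" as name(argument=value, ...), one argument or row to a line, values as JSON. apply_moves: Moves the arm, as the interface text tells. Its arguments: {"type":"object","properties":{"moves":{"type":"array","items":{"type":"object","properties":{"tx":{"type":"number"},"ty":{"type":"number"},"tz":{"type":"number"},"wx":{"type":"number"},"wy":{"type":"number"},"wz":{"type":"number"},"hand":{"type":"number"}}}},"newtons":{"type":"number"}},"required":["moves"]}

```bash
mkdir -p pics
python3 - <<'E'
from station import *
import cv2,numpy as np
np.set_printoptions(precision=4,suppress=True)
for n in("scene","top"):
    im=snapshot(n);cv2.imwrite(f"pics/{n}0.png",im);c=get_calibration(n);print(n,c)
s=r.read_state();print(s)
E
```

```text
scene {'camera_matrix': array([[516.1654,   0.    , 293.1854],
       [  0.    , 516.1654, 213.1051],
       [  0.    ,   0.    ,   1.    ]]), 'T': array([[ 0.7965,  0.362 , -0.4844,  0.1545],
       [-0.6046,  0.4623, -0.6486, -0.4777],
       [-0.0108,  0.8095,  0.5871,  0.5708],
       [ 0.    ,  0.    ,  0.    ,  1.    ]])}
top {'camera_matrix': array([[440.7576,   0.    , 284.7094],
       [  0.    , 440.7576, 209.741 ],
       [  0.    ,   0.    ,   1.    ]]), 'T': array([[ 0.0247,  0.9869, -0.1597,  0.3997],
       [-0.9989,  0.0307,  0.0352,  0.0927],
       [ 0.0397,  0.1587,  0.9865,  0.8935],
       [ 0.    ,  0.    ,  0.    ,  1.    ]])}
{'time': 0.1, 'joints': array([ 1.147 ,  0.3426,  1.5249, -0.    ,  1.2754, -0.146 ]), 'qvel': array([ 0.0009, -0.001 , -0.003 ,  0.0003, -0.0017,  0.0004]), 'effort': array([  0.0019, -43.2003, -24.4696,   0.072 ,   0.0527,  -0.    ]), 'eef_pos': array([0.1438, 0.5045, 0.1945]), 'ee_rot': array([[-0.9617,  0.2742, -0.0006],
       [ 0.2742,  0.9617, -0.0012],
       [ 0.0002, -0.0013, -1.    ]]), 'ft_force': array([-0.3391,  0.6751,  0.2616]), 'torque': array([-0.0299,  0.0018, -0.0457]), 'grasp_force': 0.0, 'finger_gap': 0.09187274859995448}
```

View pics/scene0.png

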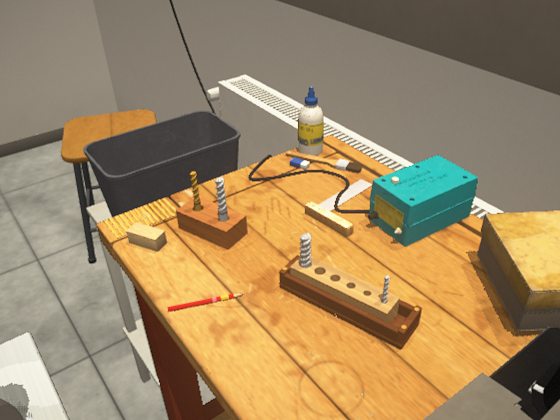

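View pics/top0.png

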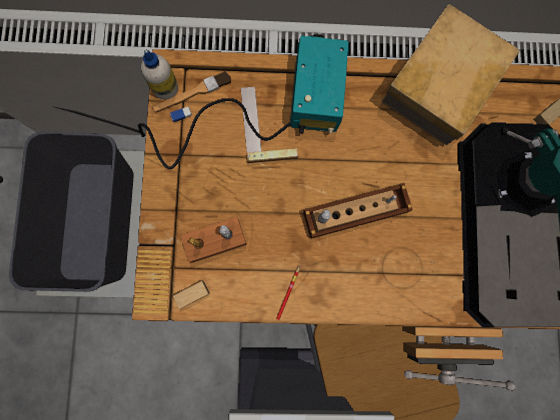

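```bash
cat > h.py <<'E'
from station import *
import cv2,numpy as np
np.set_printoptions(precision=4,suppress=True)
D=np.diag([1,-1,-1.])
def proj(n,P):
    c=get_calibration(n);T=c["T"];p=(np.atleast_2d(P)-T[:3,3])@T[:3,:3]@D
    q=p@c["camera_matrix"].T;return q[:,:2]/q[:,2:]
def back(n,uv,z):
    c=get_calibration(n);T=c["T"];uv=np.atleast_2d(uv).astype(float)
    d=np.c_[uv,np.ones(len(uv))]@np.linalg.inv(c["camera_matrix"]).T@D@T[:3,:3].T
    return T[:3,3]+d*((z-T[2,3])/d[:,2])[:,None]
def crop(n,x0,y0,w,h,k,f):
    im=snapshot(n)[y0:y0+h,x0:x0+w];cv2.imwrite("pics/"+f,cv2.resize(im,None,fx=k,fy=k,interpolation=cv2.INTER_CUBIC))
E
python3 - <<'E'
from h import *
print(get_calibration("top").keys())
for n in("scene","top"): print(n,proj(n,[[0,0,0],[0.144,.505,.195],[.4,0,0],[.4,.2,0],[.5,.3,0]]))
print(back("top",[[213,240],[358,211]],0.04))
print(back("scene",[[212,225],[350,300]],0.04))
a=snapshot("scene")[155:255,160:260];b=snapshot("scene")[225:350,270:430]
cv2.imwrite("pics/s1.png",np.hstack([cv2.resize(a,(400,400),interpolation=2),cv2.resize(b,(400,312),interpolation=2)[:312] if 0 else cv2.copyMakeBorder(cv2.resize(b,(400,312),interpolation=2),0,88,0,0,0)]))
a=snapshot("top")[205:275,175:255];b=snapshot("top")[175:245,295:425]
cv2.imwrite("pics/t1.png",np.vstack([cv2.copyMakeBorder(cv2.resize(a,(320,280),interpolation=2),0,0,0,460,0),cv2.copyMakeBorder(cv2.resize(b,(780,420)),0,0,0,0,0)][0:2])[:,:780][:600] if 0 else np.vstack([cv2.copyMakeBorder(cv2.resize(a,(274,240),interpolation=2),0,0,0,376,0),cv2.resize(b,(650,350),interpolation=2)]))
E
```

```text
dict_keys(['camera_matrix', 'T'])
scene [[-74.1528 482.0903]
 [-68.9867 124.5365]
 [234.3018 316.0259]
 [173.0024 247.6729]
 [196.3612 201.5273]]
top [[310.1159 499.1594]
 [-25.3483 453.4898]
 [313.2063 281.6273]
 [213.1186 279.1191]
 [165.887  227.7681]]
[[ 0.4745  0.1992  0.04  ]
 [ 0.5399 -0.0826  0.04  ]]
[[ 0.4628  0.1665  0.04  ]
 [ 0.529  -0.1083  0.04  ]]
```

View pics/s1.png

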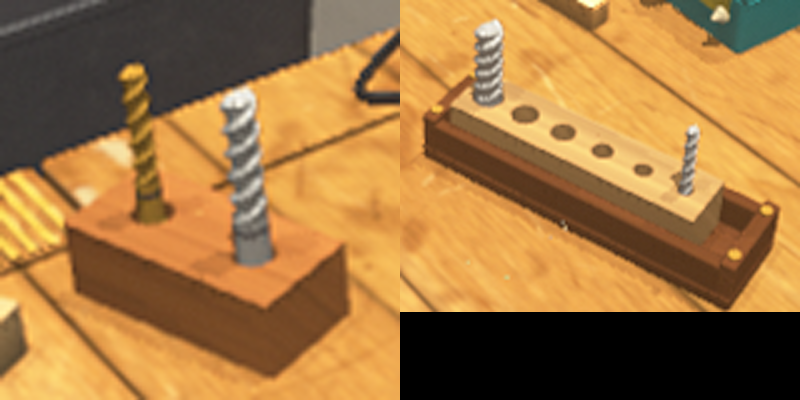

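View pics/t1.png

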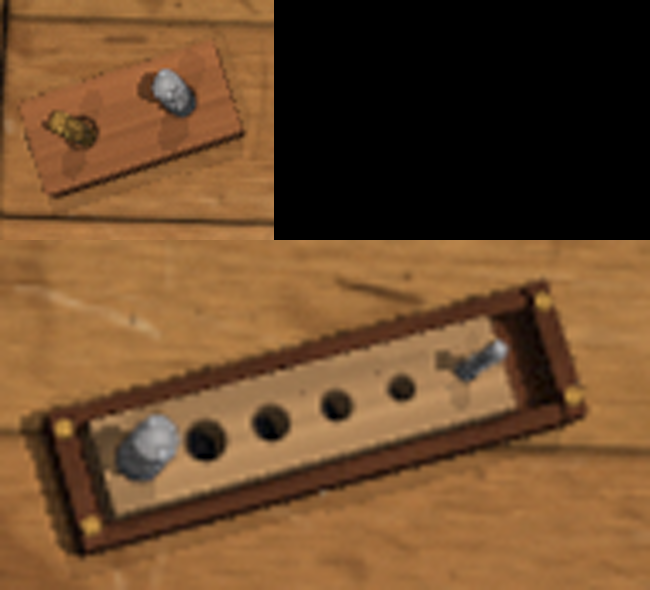

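Run:
```python
from h import *
t=np.array([[336.2,215],[349.2,211.6],[362.4,208],[375.2,204.6]]);s=np.array([[320,270.6],[335.2,277.8],[351.2,285.4],[367.6,293]])
print("holes\n",back("top",t,.045),"\n",back("scene",s,.045))
tc=np.array([[52,412],[83,552],[585,413],[545,283]])/5+[295,175-48]
print("frame",back("top",tc,.036))
sc=np.array([[424,145],[728,306],[778,208],[470,76]]);sc=(sc-[400,0])/2.5+[270,225]
print("frame scene: front bottom L,R (z0), R back top, L back top\n",back("scene",sc[:2],0),back("scene",sc[2:],.036))
print("gold",back("top",[199.8,244.4],.04),back("top",[189.6,240.6],.114),back("scene",[198,208.2],.04),back("scene",[192.7,172.5],.114))
bc=np.array([[22,102],[215,40],[243,132],[54,196]])/3.425+[175,205]
print("block top",back("top",bc,.04),back("top",bc,.04).mean(0))
bs=np.array([[68,225],[270,308],[348,245],[150,180]])/4+[160,155]
print("block scene",back("scene",bs,.04),back("scene",bs,.04).mean(0))
print("steel",back("top",np.array([[182,100]])/3.425+[175,205],.05),back("scene",np.array([[254,258]])/4+[160,155],.04),back("scene",np.array([[239,95]])/4+[160,155],.12))
```

```text
holes
 [[ 0.5298 -0.0386  0.045 ]
 [ 0.5373 -0.0642  0.045 ]
 [ 0.5453 -0.0903  0.045 ]
 [ 0.5529 -0.1158  0.045 ]] 
 [[ 0.5311 -0.0389  0.045 ]
 [ 0.5388 -0.0648  0.045 ]
 [ 0.5466 -0.0911  0.045 ]
 [ 0.5546 -0.1169  0.045 ]]
frame [[ 0.5405  0.0212  0.036 ]
 [ 0.4853  0.0081  0.036 ]
 [ 0.5467 -0.1919  0.036 ]
 [ 0.5993 -0.1768  0.036 ]]
frame scene: front bottom L,R (z0), R back top, L back top
 [[ 0.4942  0.0156  0.    ]
 [ 0.5519 -0.191   0.    ]] [[ 0.5998 -0.1784  0.036 ]
 [ 0.5327  0.0175  0.036 ]]
gold [[0.4653 0.224  0.04  ]] [[0.4658 0.2308 0.114 ]] [[0.468  0.2251 0.04  ]] [[0.4681 0.2257 0.114 ]]
block top [[0.4828 0.2602 0.04  ]
 [0.5213 0.1535 0.04  ]
 [0.4694 0.1356 0.04  ]
 [0.4308 0.2392 0.04  ]] [0.4761 0.1971 0.04  ]
block scene [[0.4341 0.2398 0.04  ]
 [0.4735 0.1336 0.04  ]
 [0.5236 0.1508 0.04  ]
 [0.4798 0.2486 0.04  ]] [0.4777 0.1932 0.04  ]
steel [[0.4855 0.1697 0.05  ]] [[0.4864 0.1679 0.04  ]] [[0.4896 0.1713 0.12  ]]
```

```bash
cat >> h.py <<'E'
def to(P,ang):  # world TCP target, tool y direction angle (deg), tool straight down
    s=r.read_state();R=s["ee_rot"];p=s["eef_pos"]
    a=np.radians(ang);y=np.array([np.cos(a),np.sin(a),0]);z=np.array([0,0,-1.]);G=np.c_[np.cross(y,z),y,z]
    print("t",R.T@(np.array(P)-p),"w",cv2.Rodrigues(R.T@G)[0].ravel(),"now",p,"F",s["ft_force"],"gap",s["finger_gap"],"t",s["time"])
E
python3 -c "
from h import *
to([.4665,.2245,.19],20.4)"
```

```text
t [-0.3871 -0.1811  0.005 ] w [-0.0004  0.0002  0.937 ] now [0.1439 0.5048 0.1949] F [-0.1294  0.1222 -0.1366] gap 0.09172150551796418 t 0.3
```

Request:
apply_moves(
  moves=[
    {"tx": -0.06,"ty": -0.06,"tz": -0.05,"wz": 0.18,"hand": 1},
    {"tx": -0.145,"ty": -0.12,"tz": -0.055,"wz": 0.36,"hand": 1},
    {"tx": -0.145,"ty": -0.12,"tz": -0.055,"wz": 0.54,"hand": 1},
    {"tx": -0.25,"ty": -0.15,"tz": -0.03,"wz": 0.72,"hand": 1},
    {"tx": -0.387,"ty": -0.181,"tz": 0.005,"wz": 0.937,"hand": 1},
    {"tx": -0.387,"ty": -0.181,"tz": 0.005,"wz": 0.937,"hand": 1},
    {"tx": -0.387,"ty": -0.181,"tz": 0.005,"wz": 0.937,"hand": 1},
    {"tx": -0.387,"ty": -0.181,"tz": 0.005,"wz": 0.937,"hand": 1},
    {"tx": -0.387,"ty": -0.181,"tz": 0.005,"wz": 0.937,"hand": 1},
    {"tx": -0.387,"ty": -0.181,"tz": 0.005,"wz": 0.937,"hand": 1},
  ],
)

```text
schema error: expected keys tx, ty, tz, wx, wy, wz, hand
```

```bash
python3 -c "
from h import *
to([.4665,.2245,.062],20.4)
crop('scene',140,60,200,180,4,'a.png')"
```

```text
t [-0.3871 -0.181   0.133 ] w [-0.0004  0.0002  0.937 ] now [0.1439 0.5048 0.1949] F [-0.1294  0.1222 -0.1366] gap 0.09172150551796418 t 0.3
```

View pics/a.png

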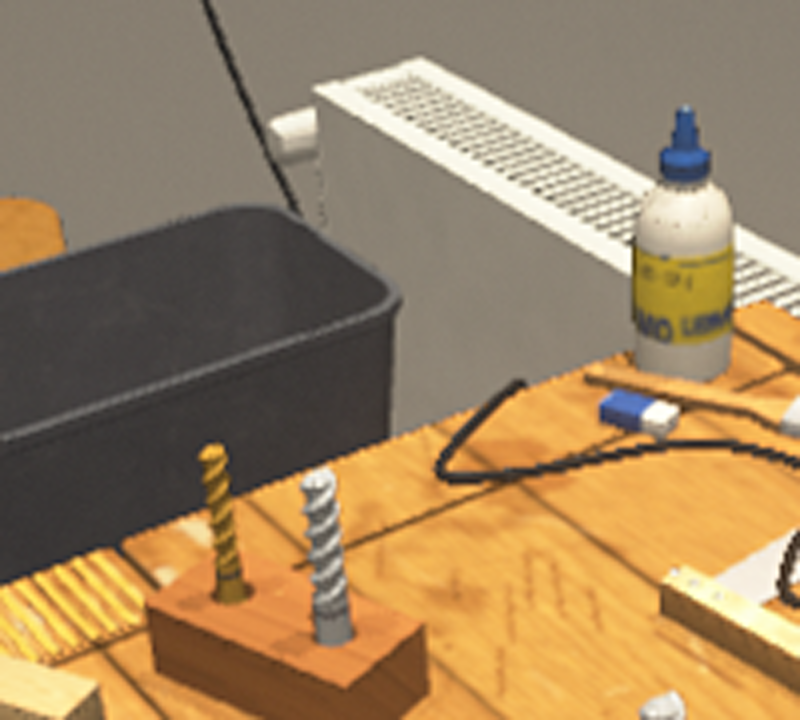

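The call was refused because every row needs all the keys, so nothing moved. The picture shows the gold bit's foot at crop (233,595) and the steel bit beside it. I'll send the moves again.

Request:
apply_moves(
  moves=[
    {"tx": -0.06,"ty": -0.06,"tz": -0.05,"wx": 0,"wy": 0,"wz": 0.18,"hand": 1},
    {"tx": -0.145,"ty": -0.12,"tz": -0.055,"wx": 0,"wy": 0,"wz": 0.36,"hand": 1},
    {"tx": -0.145,"ty": -0.12,"tz": -0.055,"wx": 0,"wy": 0,"wz": 0.54,"hand": 1},
    {"tx": -0.25,"ty": -0.15,"tz": -0.03,"wx": 0,"wy": 0,"wz": 0.72,"hand": 1},
    {"tx": -0.387,"ty": -0.181,"tz": 0.005,"wx": 0,"wy": 0,"wz": 0.937,"hand": 1},
    {"tx": -0.387,"ty": -0.181,"tz": 0.005,"wx": 0,"wy": 0,"wz": 0.937,"hand": 1},
    {"tx": -0.387,"ty": -0.181,"tz": 0.005,"wx": 0,"wy": 0,"wz": 0.937,"hand": 1},
    {"tx": -0.387,"ty": -0.181,"tz": 0.005,"wx": 0,"wy": 0,"wz": 0.937,"hand": 1},
    {"tx": -0.387,"ty": -0.181,"tz": 0.005,"wx": 0,"wy": 0,"wz": 0.937,"hand": 1},
    {"tx": -0.387,"ty": -0.181,"tz": 0.005,"wx": 0,"wy": 0,"wz": 0.937,"hand": 1},
  ],
)

```text
time: 1.6
eef_pos: [0.4654, 0.2257, 0.1906]
ee_rot: [[-0.35, 0.937, 0.0], [0.937, 0.35, 0.001], [0.001, 0.0, -1.0]]
ft_force: [0.1, 0.6, 0.4]
finger_gap: 0.0917
grasp_force: 0.0
```

```bash
python3 -c "
from h import *
to([.4668,.2248,.062],20.4)
crop('scene',120,30,200,200,3,'b.png')"
```

```text
t [-0.0014  0.001   0.1286] w [ 0.0002 -0.0005  0.0012] now [0.4654 0.2257 0.1906] F [0.0528 0.5853 0.4134] gap 0.09166517205076867 t 1.6
```

View pics/b.png

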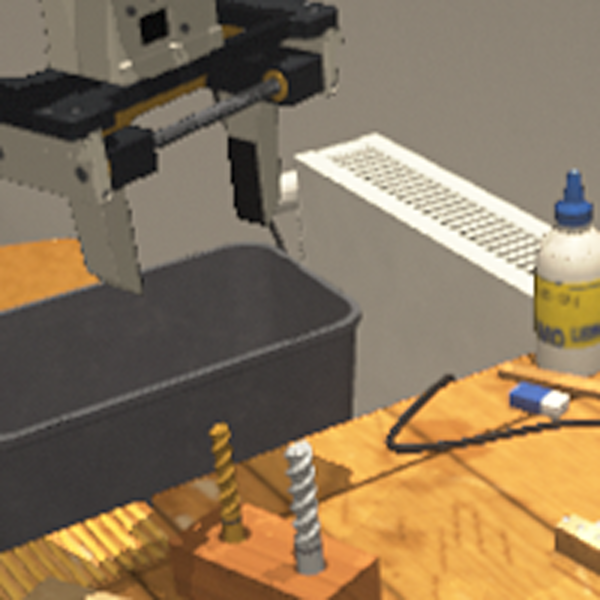

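Request:
apply_moves(
  moves=[
    {"tx": -0.001,"ty": 0.001,"tz": 0.06,"wx": 0,"wy": 0,"wz": 0,"hand": 1},
    {"tx": -0.001,"ty": 0.001,"tz": 0.11,"wx": 0,"wy": 0,"wz": 0,"hand": 1},
    {"tx": -0.001,"ty": 0.001,"tz": 0.1285,"wx": 0,"wy": 0,"wz": 0,"hand": 1},
    {"tx": -0.001,"ty": 0.001,"tz": 0.1285,"wx": 0,"wy": 0,"wz": 0,"hand": -0.6},
    {"tx": -0.001,"ty": 0.001,"tz": 0.1285,"wx": 0,"wy": 0,"wz": 0,"hand": -0.6},
    {"tx": -0.001,"ty": 0.001,"tz": 0.1285,"wx": 0,"wy": 0,"wz": 0,"hand": -0.6},
    {"tx": -0.001,"ty": 0.001,"tz": 0.1285,"wx": 0,"wy": 0,"wz": 0,"hand": -0.6},
    {"tx": -0.001,"ty": 0.001,"tz": 0.1285,"wx": 0,"wy": 0,"wz": 0,"hand": -0.6},
  ],
  newtons=10,
)

```text
time: 2.65
eef_pos: [0.468, 0.2242, 0.062]
ee_rot: [[-0.348, 0.937, 0.001], [0.937, 0.348, 0.0], [0.0, 0.001, -1.0]]
ft_force: [-0.6, -1.2, -0.8]
finger_gap: 0.0464
grasp_force: 0.0
```

```bash
python3 -c "
from h import *
to([.4668,.2248,.062],20.4)
a=snapshot('scene')[130:230,150:260];b=snapshot('top')[180:280,150:260]
cv2.imwrite('pics/c.png',cv2.resize(np.hstack([a,b]),None,fx=3.6,fy=3.6,interpolation=2))"
```

```text
t [ 0.001  -0.0009  0.    ] w [ 0.0008 -0.0001 -0.0001] now [0.468  0.2242 0.062 ] F [-0.5579 -1.2322 -0.8334] gap 0.046371355124036305 t 2.65
```

View pics/c.png

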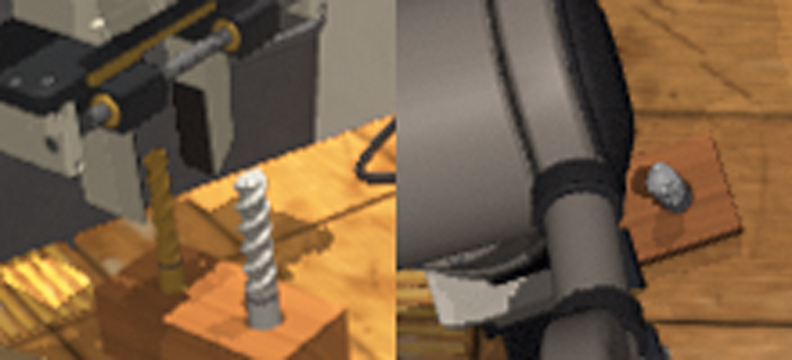

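```bash
python3 -c "
from h import *
p=np.array([.468,.2242,.062]);y=np.array([.937,.348,0])*.023;x=np.array([-.348,.937,0])*.0095
P=[p,p-y-x,p-y+x,p+y-x,p+y+x,[.4668,.2248,.018],[.4668,.2248,.04],[.4668,.2248,.116]]
print((proj('scene',P)-[150,130])*3.6)
print(r.read_state()['joints'])"
```

```text
[[168.3651 245.5461]
 [151.5676 274.5891]
 [121.658  262.6898]
 [213.9052 228.8307]
 [184.4438 217.7457]
 [176.2378 318.3875]
 [170.9868 282.632 ]
 [151.6529 150.9816]]
[ 0.2989  0.4787  1.7202  0.0001  0.9423 -0.0571]
```

```bash
python3 -c "
from h import *
for z,h,x0,y0,k in((.1906,.046,120,30,3),):
  p=np.array([.4654,.2257,z]);y=np.array([.937,.348,0])*h;x=np.array([-.348,.937,0])*.0095
  P=[p,p-y-x,p-y+x,p+y-x,p+y+x,p-y-x+[0,0,.02],p-y-x+[0,0,.04]]
  print((proj('scene',P)-[x0,y0])*k)"
```

```text
[[195.7465 306.8027]
 [148.8885 346.5016]
 [121.8268 337.3513]
 [264.9936 278.1851]
 [238.7675 270.3544]
 [142.9016 311.4376]
 [136.7323 275.3058]]
```

```bash
python3 -c "
from h import *
s=r.read_state();p=s['eef_pos'];R=s['ee_rot'];g=s['finger_gap']/2
def box(x,y0,y1,z): return (p+(R@np.array([[-x,y0,z],[x,y0,z],[x,y1,z],[-x,y1,z]]).T).T)
out=[]
for n,(x0,y0) in (('scene',(120,60)),('top',(110,150))):
  im=cv2.resize(snapshot(n)[y0:y0+160,x0:x0+130],None,fx=3,fy=3,interpolation=2)
  for B,c in((box(.0095,-g,g,0),(0,0,255)),(box(.0375,-.095,.095,-.066),(0,255,0)),(box(.0095,-g-.019,-g,0),(255,0,0))):
    q=((proj(n,B)-[x0,y0])*3).astype(int); cv2.polylines(im,[q],True,c,1)
  out.append(im)
cv2.imwrite('pics/d.png',np.hstack(out))"
```

```text
(no output)
```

View pics/d.png

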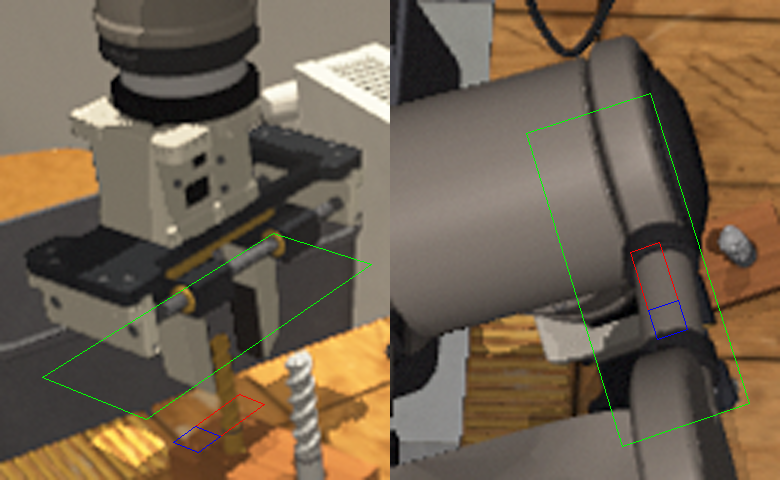

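Request:
apply_moves(
  moves=[
    {"tx": 0.001,"ty": -0.001,"tz": 0,"wx": 0,"wy": 0,"wz": 0,"hand": -0.75},
    {"tx": 0.001,"ty": -0.001,"tz": 0,"wx": 0,"wy": 0,"wz": 0,"hand": -1},
    {"tx": 0.001,"ty": -0.001,"tz": 0,"wx": 0,"wy": 0,"wz": 0,"hand": -1},
    {"tx": 0.001,"ty": -0.001,"tz": 0,"wx": 0,"wy": 0,"wz": 0,"hand": -1},
    {"tx": 0.001,"ty": -0.001,"tz": 0,"wx": 0,"wy": 0,"wz": 0,"hand": -1},
    {"tx": 0.001,"ty": -0.001,"tz": 0,"wx": 0,"wy": 0,"wz": 0,"hand": -1},
  ],
  newtons=10,
)

```text
time: 3.6
eef_pos: [0.4665, 0.2247, 0.0616]
ee_rot: [[-0.348, 0.937, -0.0], [0.937, 0.348, 0.0], [0.0, -0.0, -1.0]]
ft_force: [-0.5, 0.6, -0.6]
finger_gap: 0.0116
grasp_force: 10.0
```

```bash
python3 -c "
from h import *
to([.4668,.2248,.062],20.4)
crop('scene',150,110,110,120,5,'e.png')"
```

```text
t [-0.      0.0003 -0.0004] w [-0.     -0.0001 -0.0001] now [0.4665 0.2247 0.0616] F [-0.4999  0.6111 -0.5971] gap 0.011552389918091571 t 3.6
```

View pics/e.png

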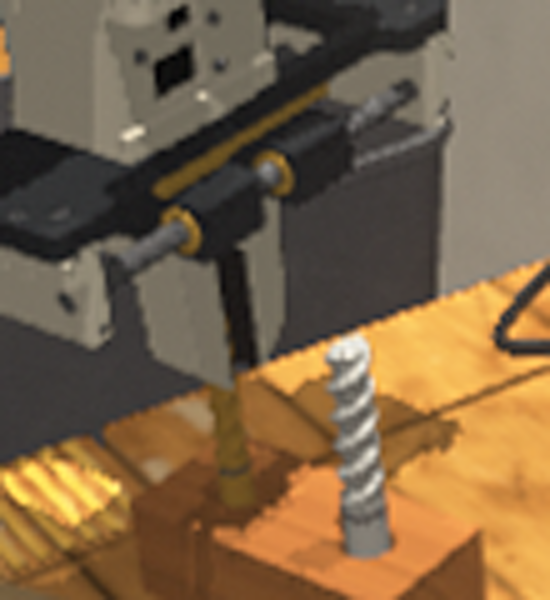

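Request:
apply_moves(
  moves=[
    {"tx": 0,"ty": 0,"tz": 0,"wx": 0,"wy": 0,"wz": 0,"hand": -1},
    {"tx": 0,"ty": 0,"tz": -0.03,"wx": 0,"wy": 0,"wz": 0,"hand": -1},
    {"tx": 0,"ty": 0,"tz": -0.08,"wx": 0,"wy": 0,"wz": 0,"hand": -1},
    {"tx": 0,"ty": 0,"tz": -0.13,"wx": 0,"wy": 0,"wz": 0,"hand": -1},
    {"tx": 0,"ty": 0,"tz": -0.13,"wx": 0,"wy": 0,"wz": 0,"hand": -1},
    {"tx": 0,"ty": 0,"tz": -0.13,"wx": 0,"wy": 0,"wz": 0,"hand": -1},
  ],
  newtons=30,
)

```text
time: 4.4
eef_pos: [0.4659, 0.2245, 0.1909]
ee_rot: [[-0.349, 0.937, -0.001], [0.937, 0.349, -0.0], [0.0, -0.001, -1.0]]
ft_force: [0.1, 0.3, -1.4]
finger_gap: 0.0107
grasp_force: 30.0
```

```bash
python3 -c "
from h import *
to([.546,-.0907,.192],16.7)"
```

```text
t [-0.3234 -0.0348 -0.0011] w [-0.001  -0.0001  0.0645] now [0.4659 0.2245 0.1909] F [ 0.0754  0.2864 -1.4276] gap 0.01067993600044622 t 4.4
```

Request:
apply_moves(
  moves=[
    {"tx": -0.03,"ty": -0.003,"tz": 0,"wx": 0,"wy": 0,"wz": 0.01,"hand": -1},
    {"tx": -0.08,"ty": -0.009,"tz": 0,"wx": 0,"wy": 0,"wz": 0.02,"hand": -1},
    {"tx": -0.13,"ty": -0.014,"tz": 0,"wx": 0,"wy": 0,"wz": 0.03,"hand": -1},
    {"tx": -0.18,"ty": -0.02,"tz": 0,"wx": 0,"wy": 0,"wz": 0.04,"hand": -1},
    {"tx": -0.23,"ty": -0.025,"tz": 0,"wx": 0,"wy": 0,"wz": 0.05,"hand": -1},
    {"tx": -0.28,"ty": -0.03,"tz": 0,"wx": 0,"wy": 0,"wz": 0.06,"hand": -1},
    {"tx": -0.31,"ty": -0.0335,"tz": 0,"wx": 0,"wy": 0,"wz": 0.0645,"hand": -1},
    {"tx": -0.3235,"ty": -0.035,"tz": 0.03,"wx": 0,"wy": 0,"wz": 0.0645,"hand": -1},
    {"tx": -0.3235,"ty": -0.035,"tz": 0.07,"wx": 0,"wy": 0,"wz": 0.0645,"hand": -1},
    {"tx": -0.3235,"ty": -0.035,"tz": 0.093,"wx": 0,"wy": 0,"wz": 0.0645,"hand": -1},
  ],
)

```text
time: 5.65
eef_pos: [0.544, -0.0904, 0.0945]
ee_rot: [[-0.287, 0.958, -0.006], [0.958, 0.287, 0.002], [0.004, -0.005, -1.0]]
ft_force: [0.4, 0.3, -0.8]
finger_gap: 0.0107
grasp_force: 30.0
```

Request:
apply_moves(
  moves=[
    {"tx": 0,"ty": 0,"tz": 0,"wx": 0,"wy": 0,"wz": 0,"hand": -1},
    {"tx": 0,"ty": 0,"tz": 0,"wx": 0,"wy": 0,"wz": 0,"hand": -1},
  ],
)

```text
time: 5.9
eef_pos: [0.5466, -0.0907, 0.0987]
ee_rot: [[-0.287, 0.958, -0.0], [0.958, 0.287, 0.0], [0.0, -0.0, -1.0]]
ft_force: [0.0, -0.0, -0.7]
finger_gap: 0.0106
grasp_force: 30.0
```

```bash
python3 -c "
from h import *
to([.546,-.0907,.098],16.7)
s=r.read_state();p=s['eef_pos'];foot=p-[0,0,.0436]
print('foot pred scene',proj('scene',[foot,foot+[0,0,.03],[.5462,-.0907,.045]]),'top',proj('top',[foot]))
im=snapshot('scene');cv2.imwrite('pics/raw1.png',im)
a=cv2.resize(im[220:320,300:400],(600,600),interpolation=2);cv2.imwrite('pics/f.png',a)"
```

```text
t [ 0.0001 -0.0005  0.0007] w [-0.0001 -0.0002  0.0001] now [ 0.5466 -0.0907  0.0987] F [ 0.0092 -0.0358 -0.6824] gap 0.010637651217901466 t 5.9
foot pred scene [[351.3606 280.143 ]
 [352.5411 264.5058]
 [350.7995 285.3542]] top [[363.7001 206.5121]]
```

View pics/f.png

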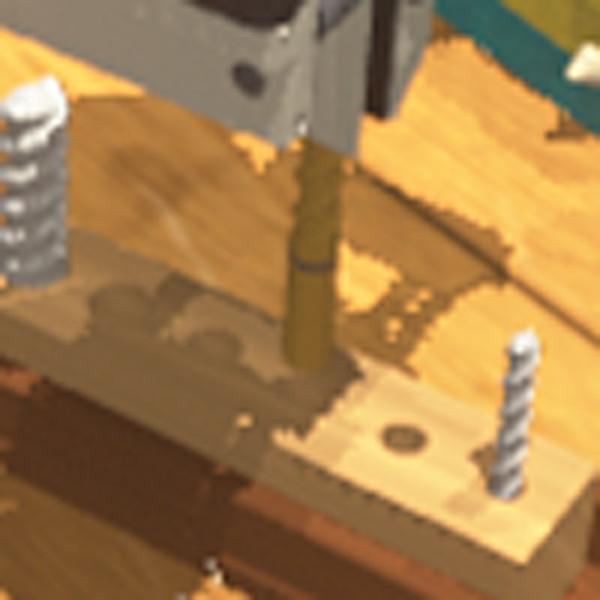

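Request:
apply_moves(
  moves=[
    {"tx": -0.0006,"ty": 0,"tz": 0.006,"wx": 0,"wy": 0,"wz": 0,"hand": -1},
    {"tx": -0.0006,"ty": 0,"tz": 0.009,"wx": 0,"wy": 0,"wz": 0,"hand": -1},
    {"tx": -0.0006,"ty": 0,"tz": 0.0105,"wx": 0,"wy": 0,"wz": 0,"hand": -1},
    {"tx": -0.0006,"ty": 0,"tz": 0.0115,"wx": 0,"wy": 0,"wz": 0,"hand": -1},
    {"tx": -0.0006,"ty": 0,"tz": 0.0115,"wx": 0,"wy": 0,"wz": 0,"hand": -1},
  ],
)

```text
time: 6.58
eef_pos: [0.5466, -0.0913, 0.0871]
ee_rot: [[-0.287, 0.958, 0.0], [0.958, 0.287, 0.0], [0.0, 0.0, -1.0]]
ft_force: [0.5, 0.5, -0.6]
finger_gap: 0.0106
grasp_force: 30.0
```

Request:
apply_moves(
  moves=[
    {"tx": 0,"ty": 0,"tz": 0.001,"wx": 0,"wy": 0,"wz": 0,"hand": -1},
    {"tx": 0,"ty": 0,"tz": 0.0015,"wx": 0,"wy": 0,"wz": 0,"hand": -1},
    {"tx": 0,"ty": 0,"tz": 0.0015,"wx": 0,"wy": 0,"wz": 0,"hand": -1},
  ],
)

```text
time: 6.95
eef_pos: [0.5466, -0.0913, 0.0856]
ee_rot: [[-0.287, 0.958, -0.0], [0.958, 0.287, 0.0], [0.0, -0.0, -1.0]]
ft_force: [-0.2, -0.6, -0.3]
finger_gap: 0.0106
grasp_force: 30.0
```

Request:
apply_moves(
  moves=[
    {"tx": 0,"ty": 0,"tz": 0.002,"wx": 0,"wy": 0,"wz": 0,"hand": -1},
    {"tx": 0,"ty": 0,"tz": 0.004,"wx": 0,"wy": 0,"wz": 0,"hand": -1},
    {"tx": 0,"ty": 0,"tz": 0.006,"wx": 0,"wy": 0,"wz": 0,"hand": -1},
    {"tx": 0,"ty": 0,"tz": 0.006,"wx": 0,"wy": 0,"wz": 0,"hand": -1},
  ],
)

```text
time: 7.45
eef_pos: [0.5464, -0.0912, 0.0794]
ee_rot: [[-0.287, 0.958, -0.0], [0.958, 0.287, 0.0], [0.0, -0.0, -1.0]]
ft_force: [-0.7, 0.2, -1.1]
finger_gap: 0.0109
grasp_force: 30.0
```

Request:
apply_moves(
  moves=[
    {"tx": 0,"ty": 0,"tz": 0.003,"wx": 0,"wy": 0,"wz": 0,"hand": -1},
    {"tx": 0,"ty": 0,"tz": 0.006,"wx": 0,"wy": 0,"wz": 0,"hand": -1},
    {"tx": 0,"ty": 0,"tz": 0.009,"wx": 0,"wy": 0,"wz": 0,"hand": -1},
    {"tx": 0,"ty": 0,"tz": 0.011,"wx": 0,"wy": 0,"wz": 0,"hand": -1},
    {"tx": 0,"ty": 0,"tz": 0.011,"wx": 0,"wy": 0,"wz": 0,"hand": -1},
  ],
)

```text
time: 8.07
eef_pos: [0.5465, -0.0912, 0.0684]
ee_rot: [[-0.287, 0.958, -0.0], [0.958, 0.287, 0.0], [0.0, -0.0, -1.0]]
ft_force: [0.1, 0.6, -0.3]
finger_gap: 0.0109
grasp_force: 30.0
```

Request:
apply_moves(
  moves=[
    {"tx": 0,"ty": 0,"tz": 0.0015,"wx": 0,"wy": 0,"wz": 0,"hand": -1},
    {"tx": 0,"ty": 0,"tz": 0.003,"wx": 0,"wy": 0,"wz": 0,"hand": -1},
    {"tx": 0,"ty": 0,"tz": 0.0045,"wx": 0,"wy": 0,"wz": 0,"hand": -1},
    {"tx": 0,"ty": 0,"tz": 0.0055,"wx": 0,"wy": 0,"wz": 0,"hand": -1},
  ],
)

```text
time: 8.57
eef_pos: [0.5471, -0.0914, 0.0638]
ee_rot: [[-0.287, 0.958, 0.001], [0.958, 0.287, -0.0], [-0.001, 0.001, -1.0]]
ft_force: [0.7, 0.4, 4.0]
finger_gap: 0.0111
grasp_force: 30.0
```

Request:
apply_moves(
  moves=[
    {"tx": 0,"ty": 0,"tz": 0.001,"wx": 0,"wy": 0,"wz": 0,"hand": -1},
    {"tx": 0,"ty": 0,"tz": 0.002,"wx": 0,"wy": 0,"wz": 0,"hand": -1},
  ],
)

```text
time: 8.82
eef_pos: [0.5471, -0.0914, 0.0619]
ee_rot: [[-0.287, 0.958, 0.002], [0.958, 0.287, -0.0], [-0.001, 0.001, -1.0]]
ft_force: [-1.3, 0.7, 6.1]
finger_gap: 0.0106
grasp_force: 30.0
```

Request:
apply_moves(
  moves=[
    {"tx": 0,"ty": 0,"tz": 0.001,"wx": 0,"wy": 0,"wz": 0,"hand": -1},
    {"tx": 0,"ty": 0,"tz": 0.002,"wx": 0,"wy": 0,"wz": 0,"hand": -1},
    {"tx": 0,"ty": 0,"tz": 0.003,"wx": 0,"wy": 0,"wz": 0,"hand": -1},
  ],
)

```text
time: 9.2
eef_pos: [0.5472, -0.0915, 0.0589]
ee_rot: [[-0.287, 0.958, 0.002], [0.958, 0.287, -0.0], [-0.001, 0.001, -1.0]]
ft_force: [-0.2, 0.2, 4.9]
finger_gap: 0.0104
grasp_force: 30.0
```

Request:
apply_moves(
  moves=[
    {"tx": 0,"ty": 0,"tz": 0.001,"wx": 0,"wy": 0,"wz": 0,"hand": -1},
    {"tx": 0,"ty": 0,"tz": 0.002,"wx": 0,"wy": 0,"wz": 0,"hand": -1},
    {"tx": 0,"ty": 0,"tz": 0.003,"wx": 0,"wy": 0,"wz": 0,"hand": -1},
  ],
)

```text
time: 9.57
eef_pos: [0.5471, -0.0915, 0.0559]
ee_rot: [[-0.287, 0.958, 0.001], [0.958, 0.287, -0.0], [-0.001, 0.001, -1.0]]
ft_force: [0.8, -0.0, 5.6]
finger_gap: 0.0109
grasp_force: 30.0
```

Request:
apply_moves(
  moves=[
    {"tx": 0,"ty": 0,"tz": 0.0005,"wx": 0,"wy": 0,"wz": 0,"hand": -1},
    {"tx": 0,"ty": 0,"tz": 0.001,"wx": 0,"wy": 0,"wz": 0,"hand": -1},
  ],
)

```text
time: 9.82
eef_pos: [0.5471, -0.0914, 0.0548]
ee_rot: [[-0.287, 0.958, 0.001], [0.958, 0.287, -0.0], [-0.001, 0.001, -1.0]]
ft_force: [-0.4, -0.6, 6.8]
finger_gap: 0.0106
grasp_force: 30.0
```

Request:
apply_moves(
  moves=[
    {"tx": 0,"ty": 0,"tz": 0.0005,"wx": 0,"wy": 0,"wz": 0,"hand": -1},
    {"tx": 0,"ty": 0,"tz": 0.001,"wx": 0,"wy": 0,"wz": 0,"hand": -1},
    {"tx": 0,"ty": 0,"tz": 0.001,"wx": 0,"wy": 0,"wz": 0,"hand": -1},
  ],
)

```text
time: 10.2
eef_pos: [0.5471, -0.0914, 0.0538]
ee_rot: [[-0.287, 0.958, 0.001], [0.958, 0.287, -0.0], [-0.001, 0.001, -1.0]]
ft_force: [0.0, 0.5, 4.9]
finger_gap: 0.0111
grasp_force: 30.0
```

Request:
apply_moves(
  moves=[
    {"tx": 0,"ty": 0,"tz": 0.0005,"wx": 0,"wy": 0,"wz": 0,"hand": -1},
    {"tx": 0,"ty": 0,"tz": 0.0005,"wx": 0,"wy": 0,"wz": 0,"hand": -1},
  ],
)

```text
time: 10.45
eef_pos: [0.5472, -0.0915, 0.0535]
ee_rot: [[-0.287, 0.958, 0.002], [0.958, 0.287, -0.0], [-0.001, 0.001, -1.0]]
ft_force: [-1.7, -0.1, 7.0]
finger_gap: 0.0109
grasp_force: 30.0
```

Request:
apply_moves(
  moves=[
    {"tx": 0,"ty": 0,"tz": 0.0005,"wx": 0,"wy": 0,"wz": 0,"hand": -1},
    {"tx": 0,"ty": 0,"tz": 0.0005,"wx": 0,"wy": 0,"wz": 0,"hand": -1},
  ],
)

```text
time: 10.7
eef_pos: [0.5475, -0.0916, 0.0534]
ee_rot: [[-0.287, 0.958, 0.002], [0.958, 0.287, -0.001], [-0.001, 0.002, -1.0]]
ft_force: [-1.8, -0.1, 8.9]
finger_gap: 0.011
grasp_force: 30.0
```

Request:
apply_moves(
  moves=[
    {"tx": 0,"ty": 0,"tz": 0.0005,"wx": 0,"wy": 0,"wz": 0,"hand": -1},
    {"tx": 0,"ty": 0,"tz": 0.0005,"wx": 0,"wy": 0,"wz": 0,"hand": -1},
  ],
)

```text
time: 10.95
eef_pos: [0.5478, -0.0917, 0.0534]
ee_rot: [[-0.287, 0.958, 0.003], [0.958, 0.287, -0.001], [-0.002, 0.003, -1.0]]
ft_force: [-1.5, 1.3, 12.8]
finger_gap: 0.0108
grasp_force: 30.0
```

Request:
apply_moves(
  moves=[
    {"tx": 0,"ty": 0,"tz": 0.0005,"wx": 0,"wy": 0,"wz": 0,"hand": -1},
    {"tx": 0,"ty": 0,"tz": 0.0005,"wx": 0,"wy": 0,"wz": 0,"hand": -1},
  ],
)

```text
time: 11.2
eef_pos: [0.548, -0.0918, 0.0533]
ee_rot: [[-0.287, 0.958, 0.004], [0.958, 0.287, -0.001], [-0.002, 0.003, -1.0]]
ft_force: [-2.2, 0.2, 15.3]
finger_gap: 0.0111
grasp_force: 30.0
```

Request:
apply_moves(
  moves=[
    {"tx": 0,"ty": 0,"tz": -0.0012,"wx": 0,"wy": 0,"wz": 0,"hand": -1},
    {"tx": 0,"ty": 0,"tz": -0.0012,"wx": 0,"wy": 0,"wz": 0,"hand": 0},
    {"tx": 0,"ty": 0,"tz": -0.0012,"wx": 0,"wy": 0,"wz": 0,"hand": 0},
    {"tx": 0,"ty": 0,"tz": -0.0012,"wx": 0,"wy": 0,"wz": 0,"hand": 0},
    {"tx": 0,"ty": 0,"tz": -0.0012,"wx": 0,"wy": 0,"wz": 0,"hand": 0},
    {"tx": 0,"ty": 0,"tz": -0.0012,"wx": 0,"wy": 0,"wz": 0,"hand": 0},
    {"tx": 0,"ty": 0,"tz": -0.02,"wx": 0,"wy": 0,"wz": 0,"hand": 0},
    {"tx": 0,"ty": 0,"tz": -0.07,"wx": 0,"wy": 0,"wz": 0,"hand": 0},
    {"tx": 0,"ty": 0,"tz": -0.13,"wx": 0,"wy": 0,"wz": 0,"hand": 0},
    {"tx": 0,"ty": 0,"tz": -0.15,"wx": 0,"wy": 0,"wz": 0,"hand": 0},
  ],
)

```text
time: 12.45
eef_pos: [0.5482, -0.0917, 0.2053]
ee_rot: [[-0.287, 0.958, 0.006], [0.958, 0.287, -0.002], [-0.004, 0.006, -1.0]]
ft_force: [-0.1, -0.5, -0.8]
finger_gap: 0.0459
grasp_force: 0.0
```

```bash
python3 -c "
from h import *
to([.546,-.0907,.192],16.7)
im=snapshot('scene');cv2.imwrite('pics/raw2.png',im)
B=np.array([.5466,-.0912,.010]);q=proj('scene',[B+[0,0,.035],B+[0,0,.098],B+[0,0,.11],B+[0,0,.085]]);print(q)
# rows along bit axis: gold columns extents
o=cv2.imread('pics/scene0.png')
d=cv2.absdiff(im,o).max(2)
for v in range(230,292,3): c=np.where(d[v,338:368]>35)[0]+338; print(v,c.min() if len(c) else None,c.max() if len(c) else None, len(c))
print('steel region diff',cv2.absdiff(im,o)[170:218,208:232].max(2).mean())
"
```

```text
t [ 0.0017 -0.0019  0.0132] w [0.0056 0.0037 0.0001] now [ 0.5482 -0.0917  0.2053] F [-0.1468 -0.4902 -0.7792] gap 0.04591386458101564 t 12.45
[[351.2373 285.4263]
 [353.7579 252.2281]
 [354.2679 245.5098]
 [353.2165 259.3578]]
230 None None 0
233 None None 0
236 343 343 1
239 339 353 15
242 338 358 21
245 338 365 27
248 338 367 29
251 338 367 24
254 338 367 21
257 338 367 26
260 338 367 27
263 338 366 28
266 338 367 30
269 338 367 28
272 338 364 26
275 338 361 21
278 340 354 15
281 338 355 18
284 338 351 9
287 338 348 4
290 None None 0
steel region diff 22.182291666666668
```

Request:
apply_moves(
  moves=[
    {"tx": 0.03,"ty": -0.03,"tz": -0.05,"wx": 0,"wy": 0,"wz": 0,"hand": 0},
    {"tx": 0.06,"ty": -0.07,"tz": -0.08,"wx": 0,"wy": 0,"wz": 0,"hand": 0},
    {"tx": 0.1,"ty": -0.1,"tz": -0.1,"wx": 0,"wy": 0,"wz": 0,"hand": 0},
    {"tx": 0.1,"ty": -0.1,"tz": -0.1,"wx": 0,"wy": 0,"wz": 0,"hand": 0},
    {"tx": 0.1,"ty": -0.1,"tz": -0.1,"wx": 0,"wy": 0,"wz": 0,"hand": 0},
    {"tx": 0.1,"ty": -0.1,"tz": -0.1,"wx": 0,"wy": 0,"wz": 0,"hand": 0},
  ],
)

```text
time: 13.25
eef_pos: [0.4224, -0.0247, 0.2999]
ee_rot: [[-0.287, 0.958, -0.002], [0.958, 0.287, 0.0], [0.001, -0.002, -1.0]]
ft_force: [0.1, -0.0, -0.8]
finger_gap: 0.046
grasp_force: 0.0
```

```bash
python3 -c "
from h import *
print(r.read_state()['eef_pos'])
im=snapshot('scene');o=cv2.imread('pics/scene0.png');d=cv2.absdiff(im,o).max(2)
for v in range(246,292,3): c=np.where(d[v,335:372]>35)[0]+335; print(v,c)
print('steel',d[170:218,208:232].mean())
"
```

```text
[ 0.4224 -0.0247  0.2999]
246 []
249 []
252 []
255 [349 350 355]
258 [350 351 352 353 354]
261 [349 350 351 352 353 354 355 356]
264 [349 350 351 352 353 354 356]
267 [348 349 350 351 352 353 354 355]
270 [349 350 351 352 353 355]
273 [348 349 350 351 352 353 354]
276 [348 349 350 351 352 353 354 355]
279 [344 345 346 347 348 349 350 351 352 353 354]
282 [345 346 347 348 349 350 351 352 353 354 355]
285 [342]
288 []
291 []
steel 14.026041666666666
```

```bash
python3 -c "
from h import *
im=snapshot('scene');o=cv2.imread('pics/scene0.png')
for a in(o,im):
  h=cv2.cvtColor(a[175:216,208:234],cv2.COLOR_BGR2HSV); m=(h[...,1]<50)&(h[...,2]>110); y,x=np.where(m); print(len(x),x.mean(),y.mean(),y.min(),y.max())
d=abs(x.mean());print(close_job())
"
```

```text
190 12.884210526315789 20.08421052631579 2 40
181 12.657458563535911 18.740331491712706 2 40
the job is handed in; nothing more can be done
None
```

The job is handed in. The 12 mm gold bit is in its own hole, upright and let go. The arm stopped at the expected full depth, about 15 N was the highest reading on the way in, and the steel bit looks undisturbed in the pictures.

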